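# Put three reclaimed car parts back into their own trays

## Task

The three reclaimed parts have been put in the wrong trays: sort them out so that each part stands upright and released in the middle of the tray that has the colour of the paint on the part's top. Use the empty grey tray on the way: at least one part must be set down and let go in it for a moment before the sorting is finished, and in the end the grey tray is empty again. Do not knock or shift the yellow spray can and the amber jar of bolts.

Things in the scene. Friction and masses are not known exactly. Their poses are not given: they have to be found in the camera images.
- pulley_mid (a point): Belt pulley of bare steel: a grooved upright cylinder 50 mm across, 44 mm high, with a round RED painted top; about 0.3 kg. It belongs in the red tray. The point is its centre, 22 mm above its underside; z is its axis, up.
- relay_mid (a point): Relay block: a black plastic box, 56 mm along its x, 40 mm along its y, 40 mm high, with a BLUE painted rectangle on top and a white connector on its +x end, which stands out 3 mm more; about 0.15 kg. It belongs in the blue tray. The point is the centre of the box, 20 mm above its underside; z up.
- solenoid_mid (a point): Starter solenoid: an upright steel cylinder 42 mm across, 64 mm high, black near the top, with a round GREEN painted top that carries two small copper studs (5 mm high); about 0.35 kg. It belongs in the green tray. The point is its centre, 32 mm above its underside; z is its axis, up.
- tray_red: Red crate-like parts tray, fixed to the bench, square 140 x 140 mm outside, 132 mm inside, 18 mm high with 4 mm walls; its floor is 5 mm above the bench. A flat round white mat (72 mm across, no height) marks the middle. Origin: centre of its underside, at bench height; z up, x and y parallel to its walls.
- tray_blue: Blue crate-like parts tray, fixed to the bench, square 140 x 140 mm outside, 132 mm inside, 18 mm high with 4 mm walls; its floor is 5 mm above the bench. A flat round white mat (72 mm across, no height) marks the middle. Origin: centre of its underside, at bench height; z up, x and y parallel to its walls.
- tray_green: Green crate-like parts tray, fixed to the bench, square 140 x 140 mm outside, 132 mm inside, 18 mm high with 4 mm walls; its floor is 5 mm above the bench. A flat round white mat (72 mm across, no height) marks the middle. Origin: centre of its underside, at bench height; z up, x and y parallel to its walls.
- tray_grey: Grey crate-like parts tray, fixed to the bench, square 140 x 140 mm outside, 132 mm inside, 18 mm high with 4 mm walls; its floor is 5 mm above the bench. A flat round white mat (72 mm across, no height) marks the middle. Origin: centre of its underside, at bench height; z up, x and y parallel to its walls. The free spot: empty at the start and at the end.
- spray_can: Bystander: loose yellow can with a grey metal top, 54 mm across, 110 mm high, upright. Leave alone. Origin: centre of its underside.
- bolt_jar: Bystander: loose amber jar with a black cap, 60 mm across, 75 mm high, upright. Leave alone. Origin: centre of its underside.

How it is judged:
By the outcome, as a careful person would: the job done as asked, in the order asked, and still so for the second after the job is handed in, with the robot touching nothing.
It also fails if it takes over 112 s, if anything falls off the work surface, if the arm or the gripper's body presses on something with over 40 N, if the wrist force passes 120 N, or if a joint passes its speed limit or range.

## Robot

A 6-joint arm with a two-finger parallel gripper is mounted at the origin on the work surface. World frame = base frame: x ahead of the robot, y to its left, z up, the work surface at z = 0. Lengths are in m, angles in rad, forces in N, time in s.
With the tool pointing down it reaches from about 0.4 to 0.925 m from the base axis. Payload 12.5 kg.
Tool frame: the origin (TCP) lies on the centre line of the jaws, within the pads' length; the fingertips stand 19 mm ahead of it and the grasp point (between the pads) is the TCP; z points along the fingers, y is the direction in which the jaws open and shut (so a half turn about z gives the same grasp; the last joint's range is limited). The gripper opens to 95 mm and grips with 3 to 60 N. Pads are 20 mm wide; open, the fingers measure 119 mm over their backs; the gripper's body (75 mm by 180 mm) begins 59 mm behind the grasp point.
Start: joints at [-1.446, 0.491, 1.559, -0, 1.092, -0.106], TCP at [0.143, -0.608, 0.234] pointing down, gripper open.
Joint ranges: [-3.1, 3.1], [-0.84, 2.19], [0.05, 2.79], [-1.13, 4.28], [0.06, 2.93], [-2.69, 2.69]. Speed limits (rad/s): [2.22, 2.22, 2.79, 3.14, 3.14, 3.14].

## Interface

Orientations are given as a unit quaternion [x, y, z, w].
In Python, from plant import readout, vision, order gives the robot as it stands. The module is installed in compiled form; this text tells all that it offers.
- The arm moves only by the tool apply_moves, never from a script. Its argument "steps" is a list of rows, each a list of 3 entries, a list of its own where there are three numbers: the shift along the tool's x, y, z in m, then the turn, a rotation vector about the tool's x, y, z in rad, then the finger opening in m, from 0 to 0.0951. A call has 1 to 12 rows; each row shifts and turns the commanded pose from where the row before left it, along the tool's axes as they then stand; what a row does not reach is not made up. A row lasts 1/10 s, in which the tool goes at most 50 mm and 8.59 degrees, less where a joint would pass 70% of its speed; a pose out of reach is approached as far as the arm can. A call is refused whole if a number of a shift passes 0.05 or a number of a turn 0.15, either way. A call with a gripper value outside its range is refused whole. The fingers move at their own pace and stop on an object; "grip_force" is the grip in N (left out, the last holds). Time passes only in rows, so rows that do not move let the fingers close. It gives the time, the measured TCP pose, the force and the opening at its end, in the units of the state.
- readout.sense(): the state, without advancing time (a new reading comes with each control period).
- vision.read_camera(name): name is "scene" or "top"; returns a dict with "image" (420x560x3 uint8, red, green, blue), "fx", "fy", "cx", "cy" (pixels), "camera_from_world" (4x4, takes a point from world to camera coordinates). Camera axes: x right, y up, looking along -z (the intrinsics and any distortion apply to the point x, -y, -z); pixel columns grow to the right and rows downward; lengths in m; the calibration is good to about 2 mm. A picture is of the moment at which its call begins. There is no depth.
- order.close_job(): hands the job in, once; it reports no verdict.
The state is a dict: "time": time; "joint_positions": joint angles; "qvel": joint speeds; "joint_efforts": joint torques, N m; "eef_pos": TCP position; "orientation": TCP orientation; "force": force on the tool from outside, world axes, zero at the start; "ft_torque": the same for the moment, N m; "grip_width": finger opening in m.
Only numpy, scipy, OpenCV 4.12 (cv2) and the standard library are available. Lean on these libraries where they do the work, as an engineer would, in place of code of your own. Each camera call takes 0.05 s, during which the arm holds its last target. There are 200 camera calls.

## Working session

There is one attempt and no reset: what is moved stays moved. The work goes in short steps, Python scripts to look and compute and a tool call to move; the robot and the scene stay as the last step left them, time stands still between calls to the robot, and variables do not carry over. Pictures are saved under pics/ and viewed, about 12 in all and at most 16, crops included, and the job is handed in when it is done.

Besides the shell and the picture viewer there is one more tool, called after ">>>" as name(argument=value, ...), one argument or row to a line, values as JSON. apply_moves: Moves the arm, as the interface text tells. Its arguments: {"type":"object","properties":{"steps":{"type":"array","items":{"type":"array"}},"grip_force":{"type":"number"}},"required":["steps"]}

```bash
mkdir -p pics; python3 - <<'E'
from plant import readout, vision
import cv2, numpy as np
s=readout.sense(); print({k:np.round(v,3).tolist() for k,v in s.items()})
for n in("top","scene"):
    c=vision.read_camera(n); print(n,[round(c[k],1) for k in("fx","fy","cx","cy")],np.round(c["camera_from_world"],4).tolist(),[k for k in c])
    cv2.imwrite(f"pics/{n}0.png",cv2.resize(c["image"][:,:,::-1],None,fx=1.42,fy=1.42,interpolation=cv2.INTER_CUBIC))
E
```

```text
{'time': 0.0, 'joint_positions': [-1.446, 0.492, 1.559, 0.0, 1.092, -0.106], 'qvel': [-0.001, -0.0, -0.001, 0.001, -0.001, -0.001], 'joint_efforts': [-0.0, -61.265, -25.818, 0.069, 0.048, -0.0], 'eef_pos': [0.143, -0.608, 0.233], 'orientation': [0.993, 0.115, -0.0, -0.001], 'force': [-0.025, 0.503, -0.867], 'ft_torque': [0.006, 0.009, -0.031], 'grip_width': 0.095}
top [417.3, 417.3, 280.6, 205.6] [[0.0023, -0.9997, -0.0262, 0.0106], [0.9946, -0.0004, 0.1036, -0.5784], [-0.1036, -0.0263, 0.9943, -1.0157], [0.0, 0.0, 0.0, 1.0]] ['image', 'fx', 'fy', 'cx', 'cy', 'camera_from_world']
scene [541.8, 541.8, 278.1, 214.4] [[-0.8851, 0.4654, 0.0038, 0.5161], [-0.3775, -0.7226, 0.579, 0.1765], [0.2722, 0.5111, 0.8153, -1.4402], [0.0, 0.0, 0.0, 1.0]] ['image', 'fx', 'fy', 'cx', 'cy', 'camera_from_world']
```

View pics/top0.png

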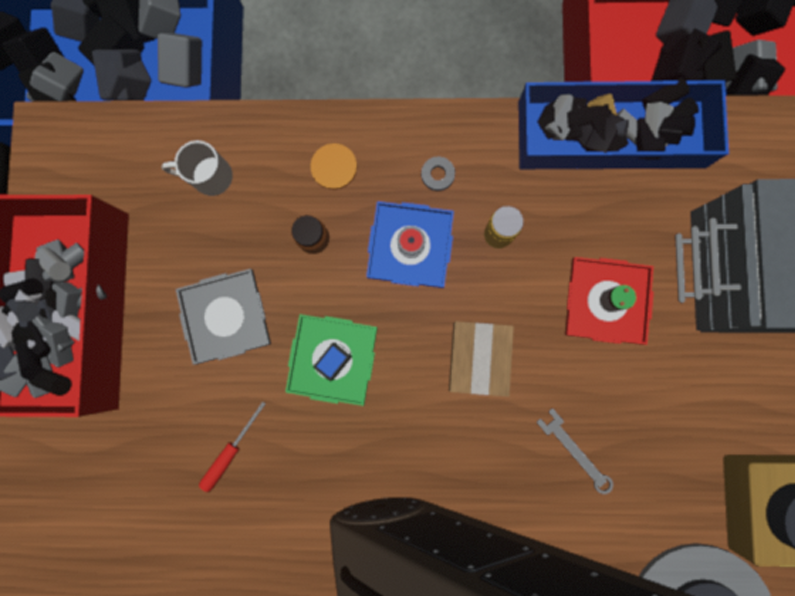

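View pics/scene0.png

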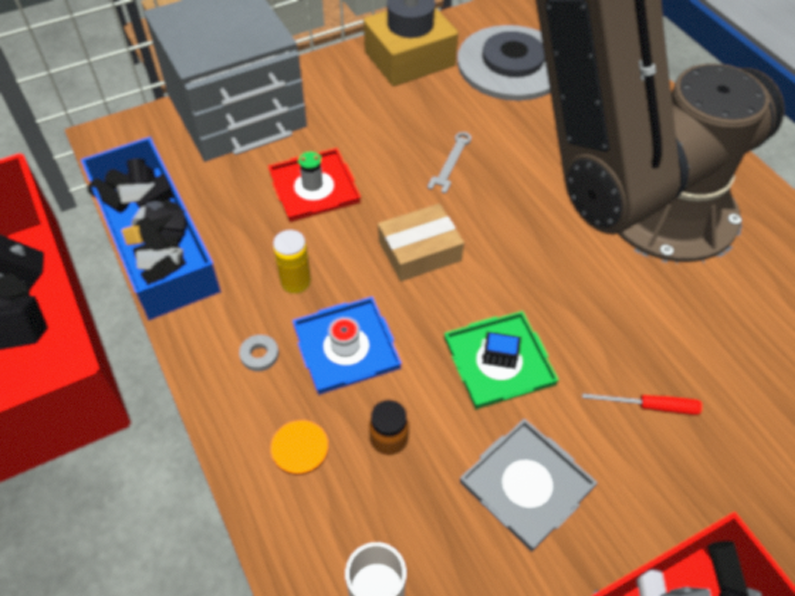

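```bash
cat > h.py <<'E'
from plant import readout, vision
import cv2, numpy as np
def ray(c,u,v,z):
    M=np.array(c["camera_from_world"]); R,t=M[:3,:3],M[:3,3]
    d=R.T@np.array([(u-c["cx"])/c["fx"],-(v-c["cy"])/c["fy"],-1]); o=-R.T@t
    return (o+d*(z-o[2])/d[2])[:2]
def proj(c,p):
    M=np.array(c["camera_from_world"]); q=M[:3,:3]@np.array(p)+M[:3,3]
    return np.array([c["cx"]+c["fx"]*q[0]/-q[2], c["cy"]-c["fy"]*q[1]/-q[2]])
def mask(im,col):
    h=cv2.cvtColor(im,cv2.COLOR_RGB2HSV); H,S,V=[h[...,i].astype(int) for i in range(3)]
    return {"red":((H<6)|(H>174))&(S>170)&(V>90),"green":(abs(H-65)<18)&(S>110)&(V>50),"blue":(abs(H-109)<14)&(S>130)&(V>60),
     "white":(S<60)&(V>190),"grey":(S<40)&(V>90)}[col].astype(np.uint8)
def blob(im,col,uv,r=70,close=0):
    m=mask(im,col); 
    if close: m=cv2.morphologyEx(m,cv2.MORPH_CLOSE,np.ones((close,close)))
    n,l,st,ce=cv2.connectedComponentsWithStats(m)
    ks=[k for k in range(1,n) if st[k,4]>25]
    # nearest component pixel to the seed
    best=min(ks,key=lambda k:np.min(np.hypot(*(np.argwhere(l==k)[:,::-1]-uv).T)))
    return l==best
E
python3 - <<'E'
from h import *
Z=1/1.42
T=vision.read_camera("top");S=vision.read_camera("scene")
seeds={"red":[(585,325),(320,205)],"blue":[(385,270),(320,370)],"green":[(310,390),(480,390)],"grey":[(200,345),(505,450)]}
for n,sd in seeds.items():
    for c,s in zip((T,S),sd):
        m=blob(c["image"],n,np.array(s)*Z)
        P=np.array([ray(c,u,v,.018) for v,u in np.argwhere(m)],np.float32)
        r=cv2.minAreaRect(P); print("tray",n,np.round(r[0],4),np.round(r[1],3),round(r[2],1))
tops={"relay":("blue",.045,(333,361),(503,344)),"pulley":("red",.049,(411,241),(343,328)),"solen":("green",.069,(623,297),(310,157))}
for n,(col,z,a,b) in tops.items():
    for c,s in zip((T,S),(a,b)):
        m=blob(c["image"],col,np.array(s)*Z)
        P=np.array([ray(c,u,v,z) for v,u in np.argwhere(m)],np.float32)
        r=cv2.minAreaRect(P); print(n,len(P),P.mean(0).round(4),np.round(r[0],4),np.round(r[1],3),round(r[2],1))
for n,z,a,b in(("can",.11,(507,221),(290,242)),("jar",.075,(307,231),(388,415)),("greymat",.005,(224,317),(527,483))):
    print(n,*[ray(c,*(np.array(s)*Z),z).round(3) for c,s in((T,a),(S,b))])
c=T["image"][130:290,110:480,::-1]; cv2.imwrite("pics/c1.png",cv2.resize(c,None,fx=2.15,fy=2.15,interpolation=cv2.INTER_CUBIC))
E
```

```text
tray red [ 0.5656 -0.3619] [0.148 0.148] 83.7
tray red [ 0.5693 -0.358 ] [0.153 0.146] 82.9
tray blue [ 0.6677 -0.0086] [0.146 0.146] 82.6
tray blue [ 0.6698 -0.0074] [0.149 0.146] 82.9
tray green [0.4606 0.1309] [0.145 0.145] 80.9
tray green [0.4629 0.1314] [0.149 0.147] 80.9
tray grey [0.5369 0.3281] [0.147 0.148] 15.3
tray grey [0.539  0.3281] [0.147 0.146] 16.3
relay 237 [0.4567 0.1273] [0.4568 0.1271] [0.031 0.045] 51.6
relay 291 [0.4586 0.1262] [0.459 0.126] [0.035 0.05 ] 51.2
pulley 2491 [ 0.562  -0.3512] [ 0.5628 -0.3517] [0.144 0.143] 83.7
pulley 142 [ 0.6699 -0.0115] [ 0.6696 -0.0115] [0.033 0.032] 62.4
solen 192 [ 0.566  -0.3661] [ 0.5672 -0.366 ] [0.036 0.038] 0.0
solen 128 [ 0.5698 -0.3649] [ 0.5693 -0.3669] [0.041 0.035] 62.5
can [ 0.687 -0.169] [ 0.688 -0.167]
jar [0.679 0.167] [0.683 0.168]
greymat [0.535 0.328] [0.538 0.328]
```

>>> apply_moves(
  steps=[
    [[0, 0, -0.03], [0, 0, 0], 0.07],
    [[0, 0, -0.03], [0, 0, 0], 0.07],
    [[0, 0, 0], [0, 0, -0.149], 0.07],
    [[0, 0, 0], [0, 0, -0.149], 0.07],
    [[0, 0, 0], [0, 0, -0.149], 0.07],
    [[0, 0, 0], [0, 0, -0.149], 0.07],
    [[0, 0, 0], [0, 0, -0.149], 0.07],
    [[0, 0, 0], [0, 0, -0.149], 0.07],
    [[0, 0, 0], [0, 0, -0.149], 0.07],
    [[0, 0, 0], [0, 0, -0.149], 0.07],
    [[0, 0, 0], [0, 0, -0.148], 0.07],
  ],
  grip_force=25,
)

```text
time: 1.3
eef_pos: [0.143, -0.6084, 0.2935]
orientation: [0.705, 0.709, 0.0, -0.0]
force: [0.4, -0.3, -0.4]
grip_width: 0.07
```

View pics/c1.png

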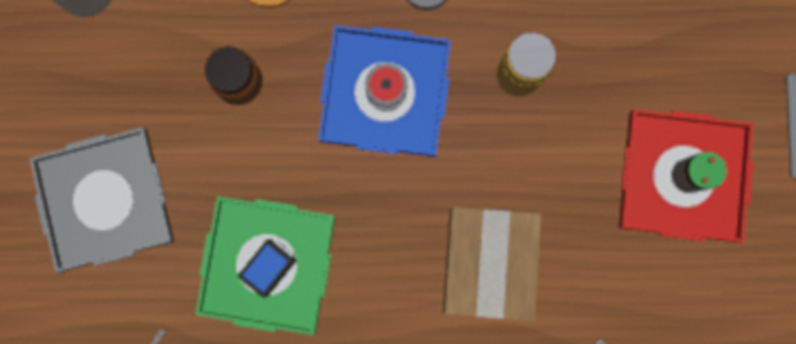

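>>> apply_moves(
  steps=[
    [[0.03, 0.02, 0], [0, 0, 0], 0.07],
    [[0.03, 0.02, 0], [0, 0, 0], 0.07],
    [[0.03, 0.02, 0], [0, 0, 0], 0.07],
    [[0.03, 0.02, 0], [0, 0, 0], 0.07],
    [[0.03, 0.02, 0], [0, 0, 0], 0.07],
    [[0.03, 0.02, 0], [0, 0, 0], 0.07],
    [[0.03, 0.02, 0], [0, 0, 0], 0.07],
    [[0.03, 0.04, 0], [0, 0, 0], 0.07],
    [[0, 0.045, 0], [0, 0, 0], 0.07],
    [[0, 0.045, 0], [0, 0, 0], 0.07],
    [[0, 0.045, 0], [0, 0, 0], 0.07],
    [[0, 0.045, 0], [0, 0, 0], 0.07],
  ],
)

```text
time: 2.5
eef_pos: [0.5049, -0.3679, 0.2936]
orientation: [0.707, 0.707, -0.0, 0.0]
force: [-0.3, -0.2, -0.6]
grip_width: 0.0701
```

>>> apply_moves(
  steps=[
    [[0, 0.03, 0.03], [0, 0, 0], 0.07],
    [[0, 0.03, 0.03], [0, 0, 0], 0.07],
    [[0, 0.005, 0.03], [0, 0, 0], 0.07],
    [[0, 0, 0.03], [0, 0, 0], 0.07],
    [[0, 0, 0], [0, 0, 0], 0.07],
    [[0, 0, 0], [0, 0, 0], 0.07],
  ],
)

```text
time: 3.1
eef_pos: [0.5681, -0.3686, 0.1741]
orientation: [0.707, 0.707, -0.0, -0.0]
force: [0.5, -0.2, 0.7]
grip_width: 0.0704
```

```bash
python3 - <<'E'
from h import *
s=readout.sense(); print(s["eef_pos"],s["joint_positions"])
C={n:vision.read_camera(n) for n in("top","scene")}
s=C["scene"]["image"][50:210,150:310,::-1]; t=C["top"]["image"][130:290,350:510,::-1]
cv2.imwrite("pics/c2.png",cv2.resize(np.hstack([s,t]),None,fx=2.5,fy=2.5,interpolation=cv2.INTER_CUBIC))
E
```

```text
[ 0.56806209 -0.36858427  0.17407899] [-6.73011967e-01  6.22772317e-01  1.48232937e+00 -7.13419716e-05
  1.03685467e+00 -6.72885584e-01]
```

View pics/c2.png

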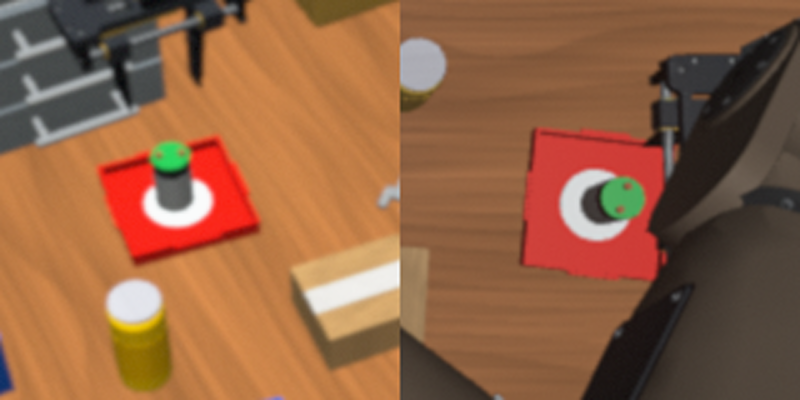

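>>> apply_moves(
  steps=[
    [[0.0025, 0, 0.03], [0, 0, 0], 0.07],
    [[0, 0, 0.03], [0, 0, 0], 0.07],
    [[0, 0, 0.03], [0, 0, 0], 0.07],
    [[0, 0, 0.025], [0, 0, 0], 0.07],
    [[0, 0, 0.01], [0, 0, 0], 0.07],
    [[0, 0, 0], [0, 0, 0], 0.07],
    [[0, 0, 0], [0, 0, 0], 0.03],
    [[0, 0, 0], [0, 0, 0], 0.03],
    [[0, 0, 0], [0, 0, 0], 0.03],
    [[0, 0, 0], [0, 0, 0], 0.03],
    [[0, 0, 0], [0, 0, 0], 0.03],
    [[0, 0, 0], [0, 0, 0], 0.03],
  ],
)

```text
time: 4.4
eef_pos: [0.568, -0.3661, 0.0494]
orientation: [0.707, 0.707, -0.0, 0.0]
force: [-2.6, 0.7, 6.2]
grip_width: 0.0417
```

>>> apply_moves(
  steps=[
    [[0, 0, -0.01], [0, 0, 0], 0.03],
    [[0, 0, -0.03], [0, 0, 0], 0.03],
    [[0, 0, -0.04], [0, 0, 0], 0.03],
    [[0, 0, -0.04], [0, 0, 0], 0.03],
    [[0, 0, -0.04], [0, 0, 0], 0.03],
    [[0, 0, -0.02], [0, 0, 0], 0.03],
    [[0.02, 0, 0], [0, 0, 0], 0.03],
    [[0.03, 0, 0], [0, 0, 0], 0.03],
    [[0.04, 0, 0], [0, 0, 0], 0.03],
    [[0.04, 0, 0], [0, 0, 0], 0.03],
    [[0.04, 0, 0], [0, 0, 0], 0.03],
    [[0.04, 0, 0], [0, 0, 0], 0.03],
  ],
)

```text
time: 5.6
eef_pos: [0.567, -0.1534, 0.2277]
orientation: [0.707, 0.707, -0.0, -0.001]
force: [0.7, 0.1, -1.8]
grip_width: 0.0419
```

>>> apply_moves(
  steps=[
    [[0.04, -0.003, 0], [0, 0, 0], 0.03],
    [[0.04, -0.003, 0], [0, 0, 0], 0.03],
    [[0.04, -0.003, 0], [0, 0, 0], 0.03],
    [[0.04, -0.003, 0], [0, 0, 0], 0.03],
    [[0.04, -0.003, 0], [0, 0, 0], 0.03],
    [[0.04, -0.003, 0], [0, 0, 0], 0.03],
    [[0.04, -0.003, 0], [0, 0, 0], 0.03],
    [[0.04, -0.003, 0], [0, 0, 0], 0.03],
    [[0.04, -0.003, 0], [0, 0, 0], 0.03],
    [[0.04, -0.003, 0], [0, 0, 0], 0.03],
    [[0.04, 0, 0], [0, 0, 0], 0.03],
    [[0.03, 0, 0], [0, 0, 0], 0.03],
  ],
)

```text
time: 6.8
eef_pos: [0.5363, 0.3166, 0.2276]
orientation: [0.707, 0.708, -0.001, -0.0]
force: [-0.0, -0.3, -2.5]
grip_width: 0.0417
```

>>> apply_moves(
  steps=[
    [[0.012, 0, 0.03], [0, 0, 0], 0.03],
    [[0, 0, 0.04], [0, 0, 0], 0.03],
    [[0, 0, 0.04], [0, 0, 0], 0.03],
    [[0, 0, 0.03], [0, 0, 0], 0.03],
    [[0, 0, 0.02], [0, 0, 0], 0.03],
    [[0, 0, 0.01], [0, 0, 0], 0.03],
    [[0, 0, 0.005], [0, 0, 0], 0.03],
    [[0, 0, 0.002], [0, 0, 0], 0.03],
    [[0, 0, 0], [0, 0, 0], 0.03],
    [[0, 0, 0], [0, 0, 0], 0.03],
  ],
)

```text
time: 7.8
eef_pos: [0.5383, 0.3262, 0.0525]
orientation: [0.707, 0.707, 0.001, 0.0]
force: [-0.6, 0.4, -2.7]
grip_width: 0.0421
```

>>> apply_moves(
  steps=[
    [[0.001, 0, 0.0015], [0, 0, 0], 0.03],
    [[0, 0, 0.001], [0, 0, 0], 0.03],
    [[0, 0, 0], [0, 0, 0], 0.03],
    [[0, 0, 0], [0, 0, 0], 0.07],
    [[0, 0, 0], [0, 0, 0], 0.07],
    [[0, 0, 0], [0, 0, 0], 0.07],
    [[0, 0, 0], [0, 0, 0], 0.07],
    [[0, 0, -0.01], [0, 0, 0], 0.07],
    [[0, 0, -0.03], [0, 0, 0], 0.07],
    [[0, 0, -0.04], [0, 0, 0], 0.07],
    [[0, 0, -0.04], [0, 0, 0], 0.07],
    [[0, 0, -0.04], [0, 0, 0], 0.07],
  ],
)

```text
time: 9.0
eef_pos: [0.5378, 0.3269, 0.2115]
orientation: [0.707, 0.707, 0.0, 0.0]
force: [-0.1, -0.0, 0.1]
grip_width: 0.0702
```

```bash
python3 - <<'E'
from h import *
T=vision.read_camera("top");S=vision.read_camera("scene")
print(ray(T,289.5,169.5,.049))
m=mask(T["image"],"red");m[:,:270]=0;m[:,310:]=0;m[:155]=0;m[185:]=0
v,u=np.nonzero(m);print(len(u),u.mean(),v.mean(),ray(T,u.mean(),v.mean(),.049))
s=S["image"][180:400,190:430,::-1]
cv2.imwrite("pics/c3.png",cv2.resize(s,None,fx=2.5,fy=2.5,interpolation=cv2.INTER_CUBIC))
E
```

```text
[ 0.66640723 -0.01138689]
11 289.90909090909093 167.0 [ 0.6727039  -0.01240218]
```

View pics/c3.png

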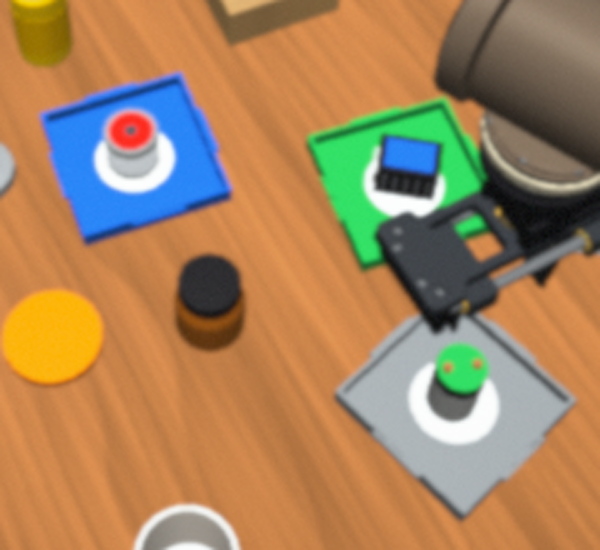

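>>> apply_moves(
  steps=[
    [[-0.02, 0.01, 0], [0, 0, 0], 0.08],
    [[-0.035, 0.013, 0], [0, 0, 0], 0.08],
    [[-0.035, 0.013, 0], [0, 0, 0], 0.08],
    [[-0.035, 0.013, 0], [0, 0, 0], 0.08],
    [[-0.035, 0.013, 0], [0, 0, 0], 0.08],
    [[-0.035, 0.013, 0], [0, 0, 0], 0.08],
    [[-0.035, 0.013, 0], [0, 0, 0], 0.08],
    [[-0.035, 0.013, 0], [0, 0, 0], 0.08],
    [[-0.035, 0.013, 0], [0, 0, 0], 0.08],
    [[-0.025, 0.01, 0], [0, 0, 0], 0.08],
    [[-0.0135, 0.006, 0.03], [0, 0, 0], 0.08],
    [[0, 0, 0.03], [0, 0, 0], 0.08],
  ],
)

```text
time: 10.3
eef_pos: [0.6686, -0.0136, 0.1487]
orientation: [0.708, 0.706, 0.0, 0.001]
force: [-0.1, 0.7, -1.6]
grip_width: 0.0802
```

>>> apply_moves(
  steps=[
    [[0, 0, 0.03], [0, 0, 0], 0.08],
    [[0, 0, 0.03], [0, 0, 0], 0.08],
    [[0, 0, 0.02], [0, 0, 0], 0.08],
    [[0, 0, 0.01], [0, 0, 0], 0.08],
    [[0, 0, 0], [0, 0, 0], 0.08],
    [[0, 0, 0], [0, 0, 0], 0.08],
  ],
)

```text
time: 10.9
eef_pos: [0.6684, -0.0115, 0.0599]
orientation: [0.707, 0.707, 0.0, 0.0]
force: [0.1, -1.3, 0.7]
grip_width: 0.0802
```

>>> apply_moves(
  steps=[
    [[0, 0, 0.015], [0, 0, 0], 0.08],
    [[0, 0, 0.01], [0, 0, 0], 0.08],
    [[0, 0, 0.005], [0, 0, 0], 0.08],
    [[0, 0, 0], [0, 0, 0], 0.08],
    [[0, 0, 0], [0, 0, 0], 0.035],
    [[0, 0, 0], [0, 0, 0], 0.035],
    [[0, 0, 0], [0, 0, 0], 0.035],
    [[0, 0, 0], [0, 0, 0], 0.035],
    [[0, 0, 0], [0, 0, 0], 0.035],
    [[0, 0, 0], [0, 0, 0], 0.035],
  ],
)

```text
time: 11.9
eef_pos: [0.6682, -0.0115, 0.0294]
orientation: [0.707, 0.707, 0.0, 0.0]
force: [0.4, 1.0, 1.7]
grip_width: 0.0497
```

>>> apply_moves(
  steps=[
    [[0, 0, -0.01], [0, 0, 0], 0.035],
    [[0, 0, -0.03], [0, 0, 0], 0.035],
    [[0, 0, -0.04], [0, 0, 0], 0.035],
    [[0, 0, -0.04], [0, 0, 0], 0.035],
    [[0, 0, -0.04], [0, 0, 0], 0.035],
    [[0, 0, -0.03], [0, 0, 0], 0.035],
    [[0, -0.02, -0.01], [0, 0, 0], 0.035],
    [[0, -0.04, 0], [0, 0, 0], 0.035],
    [[-0.02, -0.03, 0], [0, 0, 0], 0.035],
    [[-0.04, -0.01, 0], [0, 0, 0], 0.035],
    [[-0.04, 0, 0], [0, 0, 0], 0.035],
    [[-0.04, 0, 0], [0, 0, 0], 0.035],
  ],
)

```text
time: 13.1
eef_pos: [0.5673, -0.1526, 0.23]
orientation: [0.707, 0.707, 0.0, 0.0]
force: [1.1, 0.2, -2.4]
grip_width: 0.0494
```

>>> apply_moves(
  steps=[
    [[-0.04, 0, 0], [0, 0, 0], 0.035],
    [[-0.04, 0, 0], [0, 0, 0], 0.035],
    [[-0.04, 0, 0], [0, 0, 0], 0.035],
    [[-0.04, 0, 0], [0, 0, 0], 0.035],
    [[-0.03, 0, 0], [0, 0, 0], 0.035],
    [[-0.02, 0, 0.02], [0, 0, 0], 0.035],
    [[0, 0, 0.04], [0, 0, 0], 0.035],
    [[0, 0, 0.04], [0, 0, 0], 0.035],
    [[0, 0, 0.03], [0, 0, 0], 0.035],
    [[0, 0, 0.02], [0, 0, 0], 0.035],
    [[0, 0, 0], [0, 0, 0], 0.035],
    [[0, 0, 0], [0, 0, 0], 0.035],
  ],
)

```text
time: 14.3
eef_pos: [0.5682, -0.3616, 0.0799]
orientation: [0.707, 0.707, -0.0, 0.0]
force: [1.2, 0.5, -2.1]
grip_width: 0.0501
```

>>> apply_moves(
  steps=[
    [[0.001, -0.001, 0.02], [0, 0, 0], 0.035],
    [[0, 0, 0.015], [0, 0, 0], 0.035],
    [[0, 0, 0.008], [0, 0, 0], 0.035],
    [[0, 0, 0.004], [0, 0, 0], 0.035],
    [[0, 0, 0.002], [0, 0, 0], 0.035],
    [[0, 0, 0.001], [0, 0, 0], 0.035],
    [[0, 0, 0], [0, 0, 0], 0.035],
    [[0, 0, 0], [0, 0, 0], 0.035],
  ],
)

```text
time: 15.1
eef_pos: [0.5671, -0.3606, 0.0295]
orientation: [0.707, 0.707, 0.0, 0.0]
force: [-0.9, 0.6, -2.4]
grip_width: 0.0497
```

>>> apply_moves(
  steps=[
    [[0, 0, 0.0007], [0, 0, 0], 0.035],
    [[0, 0, 0], [0, 0, 0], 0.035],
    [[0, 0, 0], [0, 0, 0], 0.08],
    [[0, 0, 0], [0, 0, 0], 0.08],
    [[0, 0, 0], [0, 0, 0], 0.08],
    [[0, 0, 0], [0, 0, 0], 0.08],
    [[0, 0, -0.01], [0, 0, 0], 0.08],
    [[0, 0, -0.03], [0, 0, 0], 0.08],
    [[0, 0, -0.04], [0, 0, 0], 0.08],
    [[0, 0, -0.04], [0, 0, 0], 0.07],
    [[0, 0, -0.04], [0, 0, 0], 0.07],
    [[0, 0, -0.02], [0, 0, 0], 0.07],
  ],
)

```text
time: 16.3
eef_pos: [0.5676, -0.3608, 0.2132]
orientation: [0.707, 0.707, 0.0, 0.003]
force: [0.6, -0.1, 0.2]
grip_width: 0.0706
```

>>> apply_moves(
  steps=[
    [[0.02, -0.005, 0], [0, 0, 0], 0.07],
    [[0.04, -0.01, 0], [0, 0, 0], 0.07],
    [[0.045, -0.01, 0], [0, 0, 0], 0.07],
    [[0.045, -0.01, 0], [0, 0, 0], 0.07],
    [[0.045, -0.01, 0], [0, 0, 0], 0.07],
    [[0.045, -0.01, 0], [0, 0, 0], 0.07],
    [[0.045, -0.01, 0], [0, 0, 0], 0.07],
    [[0.045, -0.01, 0], [0, 0, 0], 0.07],
    [[0.045, -0.01, 0], [0, 0, 0], 0.07],
    [[0.045, -0.01, 0], [0, 0, 0], 0.07],
    [[0.04, -0.01, 0], [0, 0, 0], 0.07],
    [[0.027, -0.005, 0], [0, 0, 0], 0.07],
  ],
)

```text
time: 17.5
eef_pos: [0.4559, 0.1288, 0.2092]
orientation: [0.707, 0.708, 0.0, 0.0]
force: [0.1, -0.9, 0.5]
grip_width: 0.07
```

>>> apply_moves(
  steps=[
    [[0, 0, 0.02], [0, 0, -0.15], 0.07],
    [[0, 0, 0.02], [0, 0, -0.15], 0.07],
    [[0, 0, 0.02], [0, 0, -0.15], 0.07],
    [[0, 0, 0.02], [0, 0, -0.15], 0.07],
    [[0, 0, 0.02], [0, 0, -0.15], 0.07],
    [[0, 0, 0.02], [0, 0, -0.149], 0.07],
    [[0, 0, 0], [0, 0, 0], 0.07],
    [[0, 0, 0], [0, 0, 0], 0.07],
  ],
)

```text
time: 18.3
eef_pos: [0.4572, 0.1266, 0.089]
orientation: [0.332, 0.943, -0.0, 0.0]
force: [1.0, 0.6, -0.1]
grip_width: 0.0702
```

```bash
python3 - <<'E'
from h import *
from scipy.spatial.transform import Rotation as Ro
s=readout.sense(); R=Ro.from_quat(s["orientation"]).as_matrix()
print(s["eef_pos"],np.degrees(np.arctan2(R[1,0],R[0,0])))
print("tool shift",R.T@(np.array([.4577,.1267,.029])-s["eef_pos"]))
S=vision.read_camera("scene"); T=vision.read_camera("top")
m=mask(T["image"],"red");m[:,400:]|=0
v,u=np.nonzero(m[205-45:205+45,400:470]); 
for c,b in((T,(400,470,160,240)),(S,(180,270,90,160))):
    m=mask(c["image"],"red"); k=np.zeros_like(m); k[b[2]:b[3],b[0]:b[1]]=m[b[2]:b[3],b[0]:b[1]]
    n,l,st,ce=cv2.connectedComponentsWithStats(k); print([(st[i,4],ce[i].round(1),ray(c,*ce[i],.049).round(4)) for i in range(1,n) if st[i,4]>30])
a=S["image"][90:170,180:270,::-1]; b=S["image"][190:310,290:430,::-1]
cv2.imwrite("pics/c4.png",np.hstack([cv2.resize(a,(400,360),interpolation=cv2.INTER_CUBIC),cv2.resize(b,(400,360),interpolation=cv2.INTER_CUBIC)]))
E
```

```text
[0.45720036 0.12658544 0.08902258] 141.25286765022958
tool shift [-0.00031258  0.00040359  0.0600226 ]
[(np.int32(2484), array([429.4, 210.6]), array([ 0.5639, -0.3521])), (np.int32(138), array([432.6, 209.5]), array([ 0.5666, -0.3597]))]
[(np.int32(1508), array([220.9, 130.3]), array([ 0.5817, -0.3228])), (np.int32(81), array([219.5, 119.1]), array([ 0.5682, -0.3616]))]
```

View pics/c4.png

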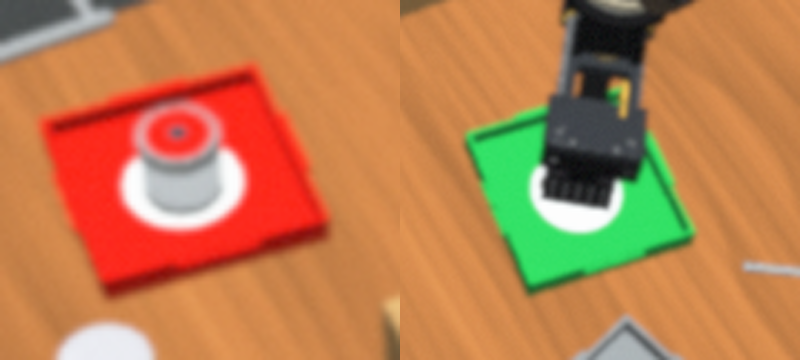

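>>> apply_moves(
  steps=[
    [[0, 0, 0.02], [0, 0, 0], 0.07],
    [[0, 0, 0.02], [0, 0, 0], 0.07],
    [[0, 0, 0.014], [0, 0, 0], 0.07],
    [[0, 0, 0.006], [0, 0, 0], 0.07],
    [[0, 0, 0], [0, 0, 0], 0.07],
    [[0, 0, 0], [0, 0, 0], 0.03],
    [[0, 0, 0], [0, 0, 0], 0.03],
    [[0, 0, 0], [0, 0, 0], 0.03],
    [[0, 0, 0], [0, 0, 0], 0.03],
    [[0, 0, 0], [0, 0, 0], 0.03],
    [[0, 0, 0], [0, 0, 0], 0.03],
    [[0, 0, 0], [0, 0, 0], 0.03],
  ],
)

```text
time: 19.6
eef_pos: [0.4571, 0.1266, 0.0287]
orientation: [0.33, 0.944, 0.0, 0.0]
force: [-0.3, -0.6, 6.6]
grip_width: 0.0398
```

>>> apply_moves(
  steps=[
    [[0, 0, -0.01], [0, 0, 0], 0.03],
    [[0, 0, -0.03], [0, 0, 0], 0.03],
    [[0, 0, -0.03], [0, 0, 0], 0.03],
    [[0, 0, -0.03], [0, 0, 0.1], 0.03],
    [[0, 0, -0.03], [0, 0, 0.13], 0.03],
    [[0, 0, -0.03], [0, 0, 0.13], 0.03],
    [[0, 0, -0.02], [0, 0, 0.13], 0.03],
    [[0, 0, 0], [0, 0, 0.13], 0.03],
    [[0, 0, 0], [0, 0, 0.13], 0.03],
    [[0, 0, 0], [0, 0, 0.1], 0.03],
    [[0, 0, 0], [0, 0, 0.046], 0.03],
    [[0, 0, 0], [0, 0, 0], 0.03],
  ],
)

```text
time: 20.8
eef_pos: [0.4566, 0.1265, 0.2088]
orientation: [0.706, 0.708, -0.0, -0.0]
force: [0.4, 0.3, -1.2]
grip_width: 0.0398
```

>>> apply_moves(
  steps=[
    [[-0.01, 0.02, 0], [0, 0, 0], 0.03],
    [[-0.02, 0.03, 0], [0, 0, 0], 0.03],
    [[-0.02, 0.03, 0], [0, 0, 0], 0.03],
    [[-0.02, 0.03, 0], [0, 0, 0], 0.03],
    [[-0.02, 0.03, 0], [0, 0, 0], 0.03],
    [[-0.02, 0.03, 0], [0, 0, 0], 0.03],
    [[-0.015, 0.025, 0.02], [0, 0, 0], 0.03],
    [[-0.009, 0.015, 0.03], [0, 0, 0], 0.03],
    [[0, 0, 0.04], [0, 0, 0], 0.03],
    [[0, 0, 0.03], [0, 0, 0], 0.03],
    [[0, 0, 0], [0, 0, 0], 0.03],
    [[0, 0, 0], [0, 0, 0], 0.03],
  ],
)

```text
time: 22.0
eef_pos: [0.6676, -0.0068, 0.089]
orientation: [0.706, 0.709, -0.0, -0.0]
force: [0.4, -0.2, -1.9]
grip_width: 0.0397
```

>>> apply_moves(
  steps=[
    [[-0.001, 0, 0.02], [0, 0, 0], 0.03],
    [[0, 0, 0.02], [0, 0, 0], 0.03],
    [[0, 0, 0.012], [0, 0, 0], 0.03],
    [[0, 0, 0.005], [0, 0, 0], 0.03],
    [[0, 0, 0.002], [0, 0, 0], 0.03],
    [[0, 0, 0.001], [0, 0, 0], 0.03],
    [[0, 0, 0], [0, 0, 0], 0.03],
    [[0, 0, 0], [0, 0, 0], 0.03],
  ],
)

```text
time: 22.8
eef_pos: [0.6677, -0.0078, 0.029]
orientation: [0.706, 0.708, 0.0, 0.0]
force: [0.8, 0.2, -1.6]
grip_width: 0.0398
```

Release, retreat, then head to the grey tray (dx −0.130, dy +0.335).

>>> apply_moves(
  steps=[
    [[0, 0, 0.0005], [0, 0, 0], 0.03],
    [[0, 0, 0], [0, 0, 0], 0.07],
    [[0, 0, 0], [0, 0, 0], 0.07],
    [[0, 0, 0], [0, 0, 0], 0.07],
    [[0, 0, 0], [0, 0, 0], 0.07],
    [[0, 0, -0.01], [0, 0, 0], 0.07],
    [[0, 0, -0.03], [0, 0, 0], 0.07],
    [[0, 0, -0.04], [0, 0, 0], 0.07],
    [[0, 0, -0.04], [0, 0, 0], 0.07],
    [[0, 0, -0.04], [0, 0, 0], 0.07],
    [[0, 0, -0.02], [0, 0, 0], 0.07],
  ],
)

```text
time: 23.9
eef_pos: [0.6681, -0.0078, 0.2127]
orientation: [0.706, 0.708, 0.002, 0.002]
force: [0.2, 0.2, 0.6]
grip_width: 0.07
```

>>> apply_moves(
  steps=[
    [[0.02, -0.01, 0], [0, 0, 0], 0.07],
    [[0.03, -0.012, 0], [0, 0, 0], 0.07],
    [[0.035, -0.013, 0], [0, 0, 0], 0.07],
    [[0.035, -0.013, 0], [0, 0, 0], 0.07],
    [[0.035, -0.013, 0], [0, 0, 0], 0.07],
    [[0.035, -0.013, 0], [0, 0, 0], 0.07],
    [[0.035, -0.013, 0], [0, 0, 0], 0.07],
    [[0.035, -0.013, 0], [0, 0, 0], 0.07],
    [[0.03, -0.013, 0], [0, 0, 0], 0.07],
    [[0.025, -0.012, 0], [0, 0, 0], 0.07],
    [[0.02, -0.005, 0], [0, 0, 0], 0.07],
    [[0, 0, 0], [0, 0, 0], 0.07],
  ],
)

```text
time: 25.1
eef_pos: [0.5344, 0.3292, 0.2073]
orientation: [0.705, 0.709, -0.0, -0.0]
force: [-0.6, -0.0, -0.2]
grip_width: 0.0702
```

```bash
python3 - <<'E'
from h import *
s=readout.sense(); print(s["eef_pos"])
S=vision.read_camera("scene"); T=vision.read_camera("top")
for c,b,g in((T,(250,330,135,215),(100,200,180,270)),(S,(200,290,205,280),(320,430,300,390))):
    for col,z,w in(("blue",.045,b),("green",.069,g)):
        m=mask(c["image"],col); k=np.zeros_like(m); k[w[2]:w[3],w[0]:w[1]]=m[w[2]:w[3],w[0]:w[1]]
        n,l,st,ce=cv2.connectedComponentsWithStats(k); print(col,[(st[i,4],ce[i].round(1),ray(c,*ce[i],z).round(4)) for i in range(1,n) if st[i,4]>30])
a=S["image"][195:285,190:290,::-1]; b=T["image"][130:220,240:340,::-1]
cv2.imwrite("pics/c5.png",np.hstack([cv2.resize(x,(400,360),interpolation=cv2.INTER_CUBIC) for x in(a,b)]))
E
```

```text
[0.53439385 0.32922242 0.20733601]
blue [(np.int32(2330), array([288.5, 171.6]), array([ 0.662, -0.009])), (np.int32(224), array([288. , 169.5]), array([ 0.6672, -0.0076]))]
green [(np.int32(183), array([151. , 220.6]), array([0.5377, 0.3241]))]
blue [(np.int32(2760), array([243.3, 241.7]), array([0.6773, 0.0109]))]
green [(np.int32(301), array([374.1, 327.6]), array([0.5408, 0.3262]))]
```

View pics/c5.png

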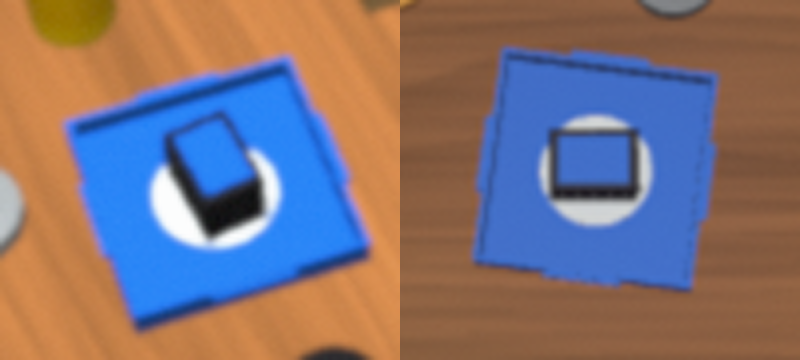

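>>> apply_moves(
  steps=[
    [[-0.0025, 0.003, 0.03], [0, 0, 0], 0.07],
    [[0, 0, 0.04], [0, 0, 0], 0.07],
    [[0, 0, 0.03], [0, 0, 0], 0.07],
    [[0, 0, 0], [0, 0, 0], 0.07],
    [[0, 0, 0], [0, 0, 0], 0.07],
  ],
)

```text
time: 25.7
eef_pos: [0.5398, 0.3237, 0.1083]
orientation: [0.706, 0.708, -0.0, -0.0]
force: [0.1, -0.2, 1.2]
grip_width: 0.0702
```

>>> apply_moves(
  steps=[
    [[0.002, -0.0015, 0.03], [0, 0, 0], 0.07],
    [[0, 0, 0.02], [0, 0, 0], 0.07],
    [[0, 0, 0.008], [0, 0, 0], 0.07],
    [[0, 0, 0], [0, 0, 0], 0.07],
    [[0, 0, 0], [0, 0, 0], 0.03],
    [[0, 0, 0], [0, 0, 0], 0.03],
    [[0, 0, 0], [0, 0, 0], 0.03],
    [[0, 0, 0], [0, 0, 0], 0.03],
    [[0, 0, 0], [0, 0, 0], 0.03],
    [[0, 0, 0], [0, 0, 0], 0.03],
  ],
)

```text
time: 26.7
eef_pos: [0.5381, 0.3264, 0.0504]
orientation: [0.706, 0.708, 0.0, 0.0]
force: [-1.5, -0.9, 6.3]
grip_width: 0.0417
```

>>> apply_moves(
  steps=[
    [[0, 0, -0.01], [0, 0, 0], 0.03],
    [[0, 0, -0.03], [0, 0, 0], 0.03],
    [[0, 0, -0.04], [0, 0, 0], 0.03],
    [[0, 0, -0.03], [0, 0, 0], 0.03],
    [[0, 0, -0.02], [0, 0, 0], 0.03],
    [[-0.02, -0.008, 0], [0, 0, 0], 0.03],
    [[-0.03, -0.012, 0], [0, 0, 0], 0.03],
    [[-0.035, -0.013, 0], [0, 0, 0], 0.03],
    [[-0.035, -0.013, 0], [0, 0, 0], 0.03],
    [[-0.035, -0.013, 0], [0, 0, 0], 0.03],
    [[-0.03, -0.012, 0], [0, 0, 0], 0.03],
    [[-0.01, -0.005, 0], [0, 0, 0], 0.03],
  ],
)

```text
time: 27.9
eef_pos: [0.4612, 0.1291, 0.1802]
orientation: [0.707, 0.708, -0.001, -0.0]
force: [-0.0, -0.2, -2.1]
grip_width: 0.0416
```

>>> apply_moves(
  steps=[
    [[0, 0, 0.03], [0, 0, 0], 0.03],
    [[0, 0, 0.04], [0, 0, 0], 0.03],
    [[0, 0, 0.03], [0, 0, 0], 0.03],
    [[0, 0, 0.015], [0, 0, 0], 0.03],
    [[0, 0, 0.005], [0, 0, 0], 0.03],
    [[0, 0, 0], [0, 0, 0], 0.03],
    [[0, 0, 0], [0, 0, 0], 0.03],
  ],
)

```text
time: 28.6
eef_pos: [0.463, 0.1313, 0.0607]
orientation: [0.706, 0.708, 0.0, 0.0]
force: [1.6, 0.2, -3.0]
grip_width: 0.0417
```

>>> apply_moves(
  steps=[
    [[0, -0.001, 0.006], [0, 0, 0], 0.03],
    [[0, 0, 0.003], [0, 0, 0], 0.03],
    [[0, 0, 0.0015], [0, 0, 0], 0.03],
    [[0, 0, 0], [0, 0, 0], 0.03],
    [[0, 0, 0], [0, 0, 0], 0.03],
  ],
)

```text
time: 29.1
eef_pos: [0.4615, 0.1311, 0.0503]
orientation: [0.706, 0.708, 0.0, 0.0]
force: [-3.4, -1.0, 12.7]
grip_width: 0.0418
```

>>> apply_moves(
  steps=[
    [[0, 0, -0.0003], [0, 0, 0], 0.03],
    [[0, 0, 0], [0, 0, 0], 0.07],
    [[0, 0, 0], [0, 0, 0], 0.07],
    [[0, 0, 0], [0, 0, 0], 0.07],
    [[0, 0, 0], [0, 0, 0], 0.07],
    [[0, 0, -0.01], [0, 0, 0], 0.07],
    [[0, 0, -0.03], [0, 0, 0], 0.07],
    [[0, 0, -0.04], [0, 0, 0], 0.07],
    [[0, 0, -0.04], [0, 0, 0], 0.07],
    [[0, 0, -0.04], [0, 0, 0], 0.07],
    [[0, 0, -0.03], [0, 0, 0], 0.07],
    [[-0.03, 0, 0], [0, 0, 0], 0.07],
  ],
)

```text
time: 30.3
eef_pos: [0.4627, 0.1025, 0.2442]
orientation: [0.705, 0.709, 0.003, 0.002]
force: [0.1, 0.3, -1.1]
grip_width: 0.0699
```

>>> apply_moves(
  steps=[
    [[-0.04, 0, 0], [0, 0, 0], 0.07],
    [[-0.04, 0, 0], [0, 0, 0], 0.07],
    [[-0.04, 0, 0], [0, 0, 0], 0.07],
    [[-0.04, 0, 0], [0, 0, 0], 0.07],
    [[-0.04, 0, 0], [0, 0, 0], 0.07],
    [[-0.04, 0, 0], [0, 0, 0], 0.07],
    [[-0.02, 0, 0], [0, 0, 0], 0.07],
    [[0, 0, 0], [0, 0, 0], 0.07],
    [[0, 0, 0], [0, 0, 0], 0.07],
  ],
)

```text
time: 31.2
eef_pos: [0.462, -0.1587, 0.24]
orientation: [0.706, 0.708, 0.0, -0.0]
force: [0.4, 0.1, 0.8]
grip_width: 0.0701
```

```bash
python3 - <<'E'
from h import *
s=readout.sense(); print(s["eef_pos"],s["force"])
S=vision.read_camera("scene"); T=vision.read_camera("top")
for c,g in((T,(190,280,215,295)),(S,(310,400,215,290))):
        m=mask(c["image"],"green"); k=np.zeros_like(m); k[g[2]:g[3],g[0]:g[1]]=m[g[2]:g[3],g[0]:g[1]]
        n,l,st,ce=cv2.connectedComponentsWithStats(k); print([(st[i,4],ce[i].round(1),ray(c,*ce[i],.069).round(4)) for i in range(1,n) if st[i,4]>30])
print(proj(T,(.462,.131,.069)),proj(S,(.462,.131,.069)))
cv2.imwrite("pics/s6.png",cv2.resize(S["image"][90:400,150:450,::-1],None,fx=1.9,fy=1.9,interpolation=cv2.INTER_CUBIC))
cv2.imwrite("pics/t6.png",cv2.resize(T["image"][100:300,100:480,::-1],None,fx=2.1,fy=2.1,interpolation=cv2.INTER_CUBIC))
E
```

```text
[ 0.46201862 -0.15866997  0.24002149] [0.35631813 0.05703694 0.7685972 ]
[(np.int32(2388), array([233. , 253.1]), array([0.4601, 0.1236])), (np.int32(179), array([230.8, 252.5]), array([0.4614, 0.1288]))]
[(np.int32(2816), array([352., 252.]), array([0.4861, 0.1581]))]
[229.9315202  252.27939082] [354.7532786 238.3662692]
```

View pics/s6.png

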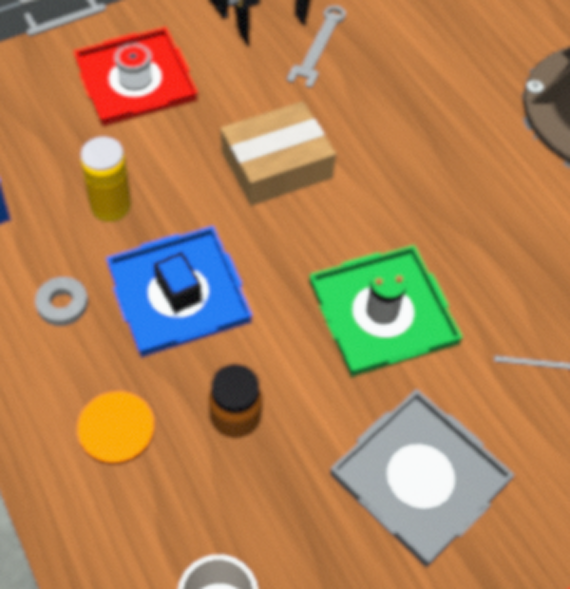

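View pics/t6.png

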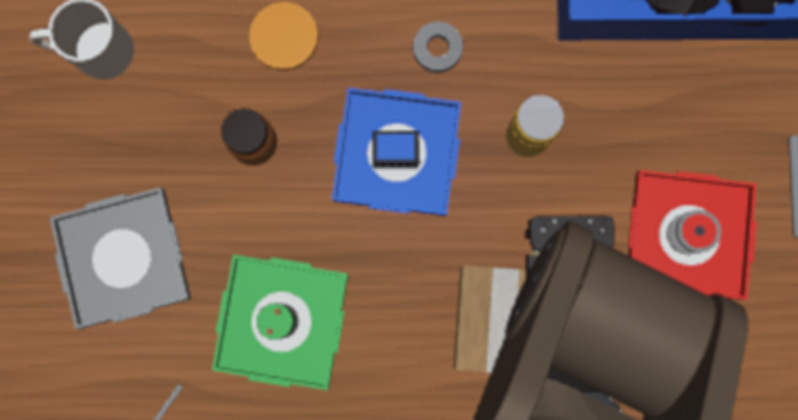

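The pictures show all three parts upright on the mats of their own colour: pulley in red at scene crop (133,65), relay in blue at (178,283), solenoid in green at (385,300). The grey tray is empty, and the can and jar look to be in their starting places. The arm is clear, so I'm handing in.

```bash
python3 -c "
from plant import order; print(order.close_job())"
```

```text
the job is handed in; nothing more can be done
None
```

The sorting is done and handed in at about 31 s of the 112 s allowed. I put the solenoid down and let it go in the grey tray. The pulley then went to the red tray, the relay to the blue tray, and the solenoid from grey to green.

**Final pictures:** Both cameras show all three parts upright and released on the white mats of their own trays. The grey tray is empty, and the spray can and bolt jar look to be where they started. The arm was well clear, with the tool 0.24 m above the bench.

**Position checks:** Each part measured about 1 to 2 mm from its tray's middle, which is within the calibration error.
- **Pulley:** both cameras gave its position.
- **Relay and solenoid:** only the top camera gave a position. The part-top colour merged with the tray in the scene camera, so there I checked those two by eye.

**Other notes:**
- The two cameras disagreed by 2 to 4 mm in x throughout, and I used the mean.
- I checked the can and jar by eye only and did not re-measure them.
- The largest wrist force I read was about 13 N, when the solenoid touched the tray floor.

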